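# Zero the flake mill and back it off four clicks

## Robot

A 6-joint arm with a two-finger parallel gripper is mounted at the origin on the work surface. World frame = base frame: x ahead of the robot, y to its left, z up, the work surface at z = 0. Lengths are in mm, angles in rad, forces in N, time in s.
With the tool pointing down it reaches from about 350 to 875 mm from the base axis. Payload 4.2 kg.
Tool frame: the origin (TCP) lies between the finger pads; the fingertips stand 25 mm ahead of it and the grasp point (between the pads) lies 6 mm ahead of it; z points along the fingers, y is the line along which they close (so a half turn about z gives the same grasp; the last joint's range is limited). The gripper opens to 85 mm and grips with 20 to 120 N. Pads are 22 mm wide; open, the fingers measure 114 mm over their backs; the gripper's body (76 mm by 85 mm) begins 54 mm behind the grasp point. The pads swing forward as they close: fully open they stand 13 mm farther back than shut.
Start: joints at [-0.964, 0.385, 0.008, 0, -1.194, -0.259], TCP at [213.033, -587.551, 256.312] pointing down, gripper open.
Joint ranges: [-3.14, 3.14], [-1.21, 2.06], [-1.07, 1.41], [-3.16, 2.05], [-2.99, -0.16], [-3.1, 3.1]. Speed limits (rad/s): [2.79, 2.79, 3.14, 3.14, 3.14, 3.14].

## Interface

Orientations are given as a unit quaternion [x, y, z, w].
In Python, from bench import arm gives the robot as it stands.
- The arm moves only by the shell command python3 -m pendant 'ROWS'. ROWS is JSON, a list of rows, each a list of 7 numbers: the shift along the tool's x, y, z in m, then the turn, a rotation vector about the tool's x, y, z in degrees, then the finger opening in m, from 0 to 0.0854. In form: [[x, y, z, wx, wy, wz, fingers], ...]. A call has 1 to 12 rows; each row shifts and turns the commanded pose from where the row before left it, along the tool's axes as they then stand; what a row does not reach is not made up. A row lasts 1/10 s, in which the tool goes at most 50 mm and 8.59 degrees, less where a joint would pass 70% of its speed; a pose out of reach is approached as far as the arm can. A call is refused whole if a number of a shift passes 0.05 or a number of a turn 8.59, either way. A call with a gripper value outside its range is refused whole. The fingers move at their own pace and stop on an object; the grip force is fixed at half the most. Time passes only in rows, so rows that do not move let the fingers close. It gives the time, the measured TCP pose, the force, the opening and the grip force at its end, in the units of the state.
- arm.read_state(): the state, without advancing time (a new reading comes with each control period).
- arm.get_image(name): name is "scene" or "top" or "wrist"; returns a dict with "image" (400x640x3 uint8, red, green, blue), "fx", "fy", "cx", "cy" (pixels), "xyz" and "rotation" of the camera in the world. Camera axes: x right, y down, z forward; pixel columns grow to the right and rows downward; lengths in mm; the calibration is good to about 2 mm. A picture is of the moment at which its call begins. There is no depth.
- arm.job_done(): hands the job in; it is judged then, once.
The state is a dict: "clock": time; "joints": joint angles; "joint_vel": joint speeds; "joint_efforts": joint torques, N m; "position": TCP position; "ee_rot": TCP orientation; "contact_force": force on the tool from outside, world axes, zero at the start; "wrist_torque": the same for the moment, N m; "gripper_width": finger opening in mm; "grasp_force": force on a finger pad.
Only numpy, scipy, OpenCV 4.12 (cv2) and the standard library are available. Lean on these libraries where they do the work, as an engineer would, in place of code of your own. Each camera call takes 0.05 s, during which the arm holds its last target. There are 200 camera calls.

## Task

Set the grind on the finishing bench's flake mill: using its black finger knob, turn the steel adjustment ring on top clockwise (seen from above) until you feel the burrs touch, gently and without forcing it, then turn it back anticlockwise exactly four clicks from that touch and let go. Leave the tins, the tray and the brush where they are.

Things in the scene. Friction and masses are not known exactly. Their poses are not given: they have to be found in the camera images.
- mill: The flake mill: grey casting bolted to the bench, carrying the steel adjustment ring on top; base plate 144 mm in diameter. Steel feed hopper on its +x side (top 140 mm high, reaching 154 mm from the axis), small wooden catch drawer on its -x side. Origin at bench height on the vertical axis about which the ring turns.
- axis_top (a point): Centre of the ring's flat top, on its vertical axis, 165 mm above the bench. The ring is a steel disc 124 mm in diameter, 20 mm thick, with a knurled edge. Clockwise from above closes the burrs. It clicks 12 times a turn (30 degrees each). While it just runs, clicks and friction give 1 to 3 N at the knob, either way. Released, it falls into the nearest click unless left on the crest between two.
- base_mid (a point): Centre of the casting's top face, under the ring, 143 mm above the bench, over the burrs. They touch exactly at a click position, hidden, new every time, 5 to 8 clicks clockwise of the start. Past the touch they resist like a spring, 5 N m per rad of ring turn (1.8 N per mm at the knob, on top of some 2 N of click). 1 N m (20 N at the knob, 0.2 rad past touch) is forcing and damages them.
- knob (a point): Middle of the black finger knob, an upright round cylinder 16 mm in diameter and 36 mm high, from 4 to 40 mm above the ring's flat top, 52 mm from the ring's axis. It goes round with the ring (the point's x axis points outward from the ring's axis) and spins freely on its own pin, so it can be held from above without turning the hand.
- gap (a joint): Burr gap in m, moved by the ring's fine thread: 0 where the burrs touch, +0.000006 per click of opening (4 clicks = 0.000024). Far finer than the sensors resolve: its reading is of no use, go by feel.
- squeeze (a joint): How far the burrs are pressed together past the touch, in m: 0 when free, -0.000000115 per 0.01 rad of ring turn past the touch. Far finer than the sensors resolve: its reading is of no use, go by feel.
- big_tin: Closed tin, 76 mm in diameter, 100 mm high, beside the mill; origin at the centre of its underside. Bystander.
- small_tin: Closed steel tin, 62 mm in diameter, 55 mm high, on the other side of the mill; origin at the centre of its underside. Bystander.
- dip_tray: Open black plastic tray, 130 x 100 x 45 mm; origin at the centre of its underside. Bystander.
- brush: Paint brush lying on the bench, handle along its -x; origin under its middle. Bystander.

How it is judged:
By the outcome, as a careful person would: the job done as asked, in the order asked, and still so for the second after the job is handed in, with the robot touching nothing.
It also fails if it takes over 67 s, if anything falls off the work surface, if the arm or the gripper's body presses on something with over 40 N, if the wrist force passes 120 N, or if a joint passes its speed limit or range.

## Working session

There is one attempt and no reset: what is moved stays moved. The work goes in short steps, Python scripts to look and compute and a shell command to move; the robot and the scene stay as the last step left them, time stands still between calls to the robot, and variables do not carry over. Pictures are saved under pics/ and viewed, at most 10 in all, crops included, and the job is handed in when it is done.

```bash
mkdir -p pics; ls
python3 - <<'E'
from bench import arm
import cv2,numpy as np
s=arm.read_state();print(s)
for n in ("top","scene"):
    d=arm.get_image(n);cv2.imwrite(f"pics/{n}0.png",d["image"][:,:,::-1]);print(n,d["fx"],d["fy"],d["cx"],d["cy"],d["xyz"],np.round(d["rotation"],4).tolist())
E
```

```text
pics
{'clock': 0.0, 'joints': array([-9.64412062e-01,  3.85577518e-01,  6.61629083e-03, -5.21877573e-04,
       -1.19399991e+00, -2.58547434e-01]), 'joint_vel': array([ 0.00108504, -0.00038199, -0.00073202, -0.00092205,  0.00122174,
       -0.00085499]), 'joint_efforts': array([ 6.41639435e-04, -3.92294276e+01,  1.88405424e+01,  4.18595552e+00,
       -4.48068909e-03, -4.75848481e-06]), 'position': array([ 212.85184807, -587.0695456 ,  255.20174577]), 'ee_rot': array([-1.72948043e-01,  9.84930324e-01,  1.08440114e-03, -2.33447280e-04]), 'contact_force': array([ 0.71806743,  0.78673453, -0.43187528]), 'wrist_torque': array([ 0.02493276,  0.03167583, -0.0660277 ]), 'grasp_force': 0.0, 'gripper_width': 85.29085580547704}
top 484.52312594875843 484.52312594875843 325.23249775195256 200.87141706678136 [ 215.66912976    7.93494702 1807.57634625] [-0.6959, 0.7117, -0.0649, 0.0705]
scene 494.69018216597823 494.69018216597823 325.10366064713753 190.70654397763772 [1326.13184219 -822.62182271  895.60062983] [0.8168, 0.324, -0.1784, -0.4428]
```

View pics/top0.png

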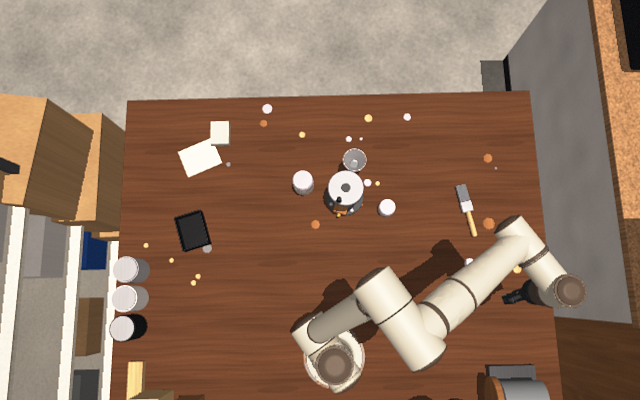

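View pics/scene0.png

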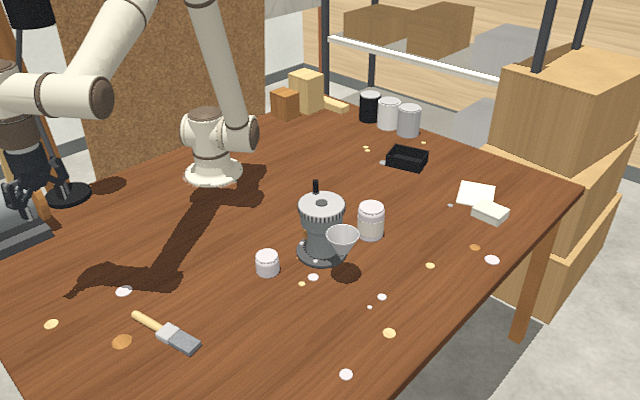

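The mill shows at about (346,190) in the top view and (321,215) in the scene view. The knob is near (338,200) in top and (316,187) in scene. I'll enlarge both.

```bash
python3 - <<'E'
import cv2,numpy as np
a=cv2.imread("pics/top0.png")[160:220,310:380];b=cv2.imread("pics/scene0.png")[170:230,285:355]
r=lambda i:cv2.resize(i,None,fx=5.7,fy=5.7,interpolation=cv2.INTER_CUBIC)
cv2.imwrite("pics/crop1.png",np.hstack([r(a),r(b)]))
E
cat > h.py <<'E'
import numpy as np
from scipy.spatial.transform import Rotation as R
C={"top":(484.523,325.232,200.871,[215.669,7.935,1807.576],[-0.6959,0.7117,-0.0649,0.0705]),
"scene":(494.690,325.104,190.707,[1326.132,-822.622,895.601],[0.8168,0.324,-0.1784,-0.4428])}
def ray(n,u,v):
    f,cx,cy,p,q=C[n] if isinstance(n,str) else n
    d=R.from_quat(q).apply([(u-cx)/f,(v-cy)/f,1]);return np.array(p),d/np.linalg.norm(d)
def atz(n,u,v,z):
    p,d=ray(n,u,v);return p+d*(z-p[2])/d[2]
def tri(*obs):
    A=0;b=0
    for o in obs:
        p,d=ray(*o);M=np.eye(3)-np.outer(d,d);A=A+M;b=b+M@p
    x=np.linalg.solve(A,b);return x,[float(np.linalg.norm(np.cross(x-ray(*o)[0],ray(*o)[1]))) for o in obs]
E
```

```text
(no output)
```

View pics/crop1.png

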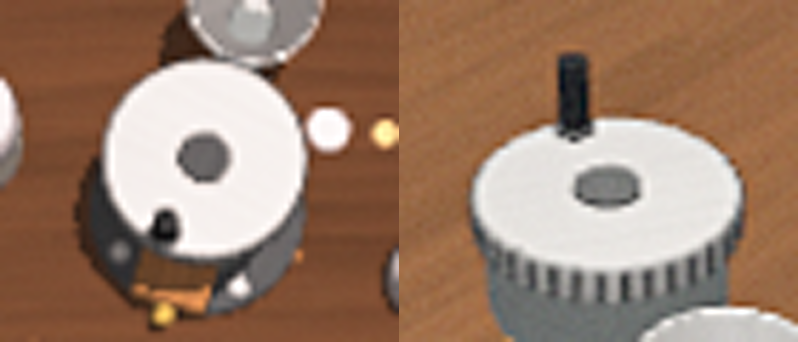

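The left crop (top view) has the ring centre at (345.4,187.3) and the knob around (338.7,199). The right crop (scene view) has the ring centre at (321.1,202.4), the knob top at (315.1,180.3) and its foot at (315.5,192.7).

Run:
```python
from h import *
np.set_printoptions(precision=1,suppress=True)
print("axis",tri(("top",345.4,187.3),("scene",321.1,202.4)))
print("knobmid",tri(("top",338.7,199),("scene",315.3,186.5)))
print("knob top",atz("scene",315.1,180.3,205),"foot",atz("scene",315.5,192.7,169),atz("top",338.7,199,187))
print("ax",atz("top",345.4,187.3,165),atz("scene",321.1,202.4,165))
print("bigtin",atz("top",303,182,100),"small",atz("top",387,207,55),"hopper",atz("top",354,159,140))
```

```text
axis (array([580.7, -53.9, 164.7]), [0.6043103303334767, 0.6043103303334645])
knobmid (array([536.1, -29.3, 183.3]), [0.81126051994839, 0.8112605199485347])
knob top [538.  -32.7 205. ] foot [541.9 -35.9 169. ] [535.9 -28.6 187. ]
ax [581.1 -53.5 165. ] [580.7 -54.8 165. ]
bigtin [618.8  96.9 100. ] small [ 527.9 -208.    55. ] hopper [689.2 -88.1 140. ]
```

```bash
python3 -m pendant '[[0,0,-0.015,0,0,6.63,0.085],[0,0,-0.015,0,0,6.63,0.085],[0,0,-0.015,0,0,6.63,0.085],[-0.01,0.02,0,0,0,0,0.085],[-0.023,0.04,0,0,0,0,0.085],[-0.023,0.04,0,0,0,0,0.085],[-0.023,0.04,0,0,0,0,0.085],[-0.023,0.04,0,0,0,0,0.085],[-0.023,0.04,0,0,0,0,0.085],[-0.023,0.04,0,0,0,0,0.085],[-0.023,0.04,0,0,0,0,0.085],[-0.023,0.04,0,0,0,0,0.085]]'
python3 -m pendant '[[-0.023,0.04,0,0,0,0,0.085],[-0.023,0.04,0,0,0,0,0.085],[-0.023,0.04,0,0,0,0,0.085],[-0.02,0.035,0,0,0,0,0.085],[-0.02,0.03,0,0,0,0,0.085],[-0.02,0.03,0,0,0,0,0.085],[0,0,0,0,0,0,0.085],[0,0,0,0,0,0,0.085],[0,0,0,0,0,0,0.085]]'
cat >> h.py <<'E'
def snap(name,f):
    from bench import arm; import cv2
    d=arm.get_image(name);cv2.imwrite(f"pics/{f}.png",d["image"][:,:,::-1])
    return (d["fx"],d["cx"],d["cy"],d["xyz"].tolist(),d["rotation"].tolist())
E
python3 - <<'E'
from h import *
print(snap("wrist","w1"))
from bench import arm;s=arm.read_state();print(s["position"],s["ee_rot"],s["contact_force"])
E
```

```text
clock: 1.3
position: [407.1, -245.6, 301.2]
ee_rot: [-0.0, 1.0, 0.0, -0.0]
contact_force: [1.6, -0.5, -0.4]
gripper_width: 84.9
grasp_force: 0.0
clock: 2.2
position: [535.0, -32.9, 301.0]
ee_rot: [-0.0, 1.0, -0.0, -0.0]
contact_force: [0.2, -0.3, 0.8]
gripper_width: 84.7
grasp_force: 0.0
(302.0253092808454, 311.55538084726044, 198.949526140897, [461.74168970117466, -32.6595321909781, 418.1099992414968], [0.6992513372903237, 0.6995614822570879, 0.10433923986746008, 0.10380088084327889])
[535.01557392 -33.17227956 301.2701652 ] [ 2.10260336e-04  9.99999952e-01 -3.01107790e-05 -2.23522458e-04] [ 0.46782187 -1.02484164 -0.42805972]
```

View pics/w1.png

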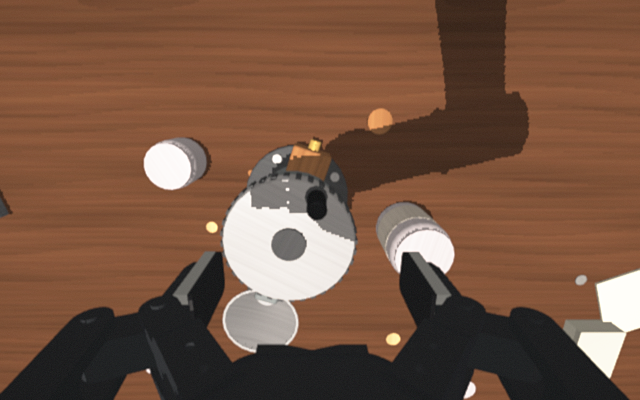

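The wrist view shows the ring's hub at (289,244) and the knob leaning from its foot near (316,196) to its top near (317,208).

Run:
```python
from h import *
np.set_printoptions(precision=1,suppress=True)
W=(302.025,311.555,198.95,[461.74,-32.66,418.11],[0.69925,0.69956,0.10434,0.1038])
print(atz(W,289,244,165),atz(W,316.5,208.5,205),atz(W,316,197,169))
print("axis",tri((W,289,244),("top",345.4,187.3),("scene",321.1,202.4)))
print("ktop",tri((W,316.5,208.5),("scene",315.1,181)))
print("kmid",tri((W,316.3,203),("scene",315.3,186.5),("top",338.7,199)))
import cv2;i=cv2.imread("pics/w1.png")[165:265,215:365];cv2.imwrite("pics/w1c.png",cv2.resize(i,None,fx=5,fy=5,interpolation=cv2.INTER_CUBIC))
```

```text
[582.  -53.1 165. ] [534.  -28.8 205. ] [535.8 -28.6 169. ]
axis (array([581.1, -53.7, 165.1]), [0.9725059004940654, 0.24758588536055703, 1.0910883855889284])
ktop (array([535.2, -29.2, 200.2]), [0.5995917398808297, 0.5995917398808245])
kmid (array([536.2, -29.1, 183.4]), [0.6102074557856427, 1.1159857896216627, 0.5088329298810902])
```

View pics/w1c.png

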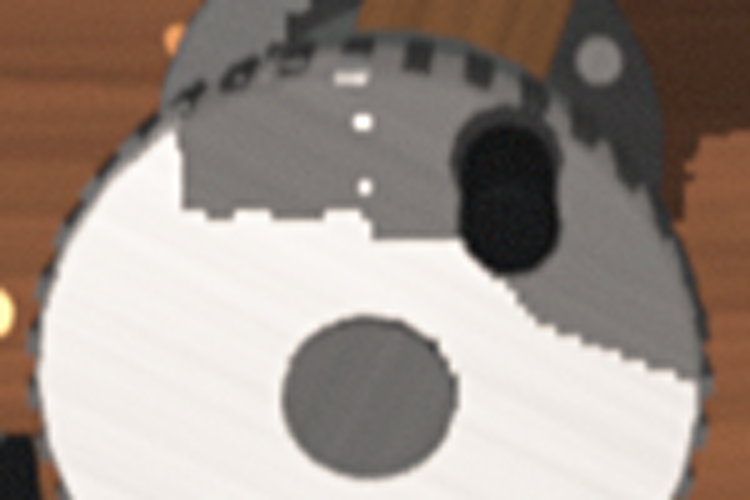

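The crop puts the hub at (289,244) and the knob's top centre at (316.4,209.6). That gives the knob at about (535,-29) and the axis at about (581.3,-53.8), with r = 52.4, which matches the text. I'll descend and close on the knob.

```bash
python3 -m pendant '[[0,0.004,0.02,0,0,0,0.06],[0,0,0.03,0,0,0,0.05],[0,0,0.025,0,0,0,0.045],[0,0,0.015,0,0,0,0.04],[0,0,0.01,0,0,0,0.04],[0,0,0,0,0,0,0.03],[0,0,0,0,0,0,0.024],[0,0,0,0,0,0,0.024],[0,0,0,0,0,0,0.024]]'
python3 -m pendant '[[0,0,0,0,0,0,0.018],[0,0,0,0,0,0,0.016],[0,0,0,0,0,0,0.014],[0,0,0,0,0,0,0.014],[0,0,0,0,0,0,0.014],[0,0,0,0,0,0,0.014]]'
```

```text
clock: 3.15
position: [536.1, -28.3, 202.3]
ee_rot: [-0.0, 1.0, 0.0, 0.001]
contact_force: [0.6, -0.6, 0.9]
gripper_width: 23.8
grasp_force: 0.0
clock: 3.75
position: [535.8, -28.5, 201.7]
ee_rot: [-0.0, 1.0, -0.0, 0.0]
contact_force: [-1.7, -1.4, 3.4]
gripper_width: 14.6
grasp_force: 36.6
```

```bash
python3 -m pendant '[[0,0,0,0,0,0,0.01],[0,0,0,0,0,0,0.005],[0,0,0,0,0,0,0.005],[0,0,0,0,0,0,0.005]]'
cat > plan.py <<'E'
# print shifts (tool x=-X, tool y=+Y), mm, along circle; args: cx cy r a0 a1 n
import sys,numpy as np
cx,cy,r,a0,a1,n=map(float,sys.argv[1:])
a=np.radians(np.linspace(a0,a1,int(n)+1));x=cx+r*np.cos(a);y=cy+r*np.sin(a)
if __name__=="__main__":
    print(",".join("[%.4f,%.4f,0,0,0,0,0.005]"%(-dx/1e3,dy/1e3) for dx,dy in zip(np.diff(x),np.diff(y))))
E
python3 plan.py 581.3 -53.8 52 151.5 121.5 8;python3 plan.py 581.3 -53.8 52 121.5 91.5 8
python3 -c "
from bench import arm
s=arm.read_state();print(s['position'],s['contact_force'],s['wrist_torque'],s['gripper_width'])"
```

```text
clock: 4.15
position: [535.8, -28.4, 201.7]
ee_rot: [-0.0, 1.0, -0.0, 0.0]
contact_force: [-0.8, -0.9, 5.3]
gripper_width: 14.3
grasp_force: 58.4
[-0.0017,0.0029,0,0,0,0,0.005],[-0.0019,0.0028,0,0,0,0,0.005],[-0.0021,0.0027,0,0,0,0,0.005],[-0.0023,0.0025,0,0,0,0,0.005],[-0.0024,0.0024,0,0,0,0,0.005],[-0.0026,0.0022,0,0,0,0,0.005],[-0.0027,0.0021,0,0,0,0,0.005],[-0.0028,0.0019,0,0,0,0,0.005]
[-0.0030,0.0017,0,0,0,0,0.005],[-0.0031,0.0015,0,0,0,0,0.005],[-0.0032,0.0013,0,0,0,0,0.005],[-0.0032,0.0011,0,0,0,0,0.005],[-0.0033,0.0009,0,0,0,0,0.005],[-0.0033,0.0006,0,0,0,0,0.005],[-0.0034,0.0004,0,0,0,0,0.005],[-0.0034,0.0002,0,0,0,0,0.005]
[535.76489847 -28.37088206 201.68978352] [-0.84009115 -0.89713938  5.29406325] [-0.37650645  0.41482054  0.013812  ] 14.295259310518597
```

```bash
python3 -m pendant '[[-0.0017,0.0029,0,0,0,0,0.005],[-0.0019,0.0028,0,0,0,0,0.005],[-0.0021,0.0027,0,0,0,0,0.005],[-0.0023,0.0025,0,0,0,0,0.005],[-0.0024,0.0024,0,0,0,0,0.005],[-0.0026,0.0022,0,0,0,0,0.005],[-0.0027,0.0021,0,0,0,0,0.005],[-0.0028,0.0019,0,0,0,0,0.005],[0,0,0,0,0,0,0.005],[0,0,0,0,0,0,0.005]]'
```

```text
clock: 5.15
position: [554.7, -9.0, 201.6]
ee_rot: [-0.0, 1.0, -0.0, 0.0]
contact_force: [0.4, -3.6, 5.0]
gripper_width: 14.3
grasp_force: 58.6
```

```bash
python3 -m pendant '[[-0.0030,0.0017,0,0,0,0,0.005],[-0.0031,0.0015,0,0,0,0,0.005],[-0.0032,0.0013,0,0,0,0,0.005],[-0.0032,0.0011,0,0,0,0,0.005],[-0.0033,0.0009,0,0,0,0,0.005],[-0.0033,0.0006,0,0,0,0,0.005],[-0.0034,0.0004,0,0,0,0,0.005],[-0.0034,0.0002,0,0,0,0,0.005],[0,0,0,0,0,0,0.005],[0,0,0,0,0,0,0.005]]'
python3 plan.py 581.3 -53.8 52 90.7 60.7 8;python3 plan.py 581.3 -53.8 52 60.7 30.7 8;python3 plan.py 581.3 -53.8 52 30.7 8 6
```

```text
clock: 6.15
position: [580.3, -1.8, 201.5]
ee_rot: [-0.0, 1.0, -0.001, -0.0]
contact_force: [0.3, -4.9, 4.9]
gripper_width: 13.9
grasp_force: 58.7
[-0.0034,-0.0001,0,0,0,0,0.005],[-0.0034,-0.0003,0,0,0,0,0.005],[-0.0034,-0.0005,0,0,0,0,0.005],[-0.0033,-0.0007,0,0,0,0,0.005],[-0.0033,-0.0009,0,0,0,0,0.005],[-0.0032,-0.0012,0,0,0,0,0.005],[-0.0031,-0.0014,0,0,0,0,0.005],[-0.0030,-0.0016,0,0,0,0,0.005]
[-0.0029,-0.0018,0,0,0,0,0.005],[-0.0028,-0.0019,0,0,0,0,0.005],[-0.0027,-0.0021,0,0,0,0,0.005],[-0.0025,-0.0023,0,0,0,0,0.005],[-0.0024,-0.0025,0,0,0,0,0.005],[-0.0022,-0.0026,0,0,0,0,0.005],[-0.0020,-0.0027,0,0,0,0,0.005],[-0.0018,-0.0029,0,0,0,0,0.005]
[-0.0017,-0.0030,0,0,0,0,0.005],[-0.0015,-0.0031,0,0,0,0,0.005],[-0.0012,-0.0032,0,0,0,0,0.005],[-0.0010,-0.0033,0,0,0,0,0.005],[-0.0008,-0.0033,0,0,0,0,0.005],[-0.0006,-0.0034,0,0,0,0,0.005]
```

```bash
python3 -m pendant '[[-0.0034,-0.0003,0,0,0,0,0.005],[-0.0034,-0.0004,0,0,0,0,0.005],[-0.0034,-0.0006,0,0,0,0,0.005],[-0.0033,-0.0008,0,0,0,0,0.005],[-0.0033,-0.0009,0,0,0,0,0.005],[-0.0032,-0.0012,0,0,0,0,0.005],[-0.0031,-0.0014,0,0,0,0,0.005],[-0.0030,-0.0016,0,0,0,0,0.005],[0,0,0,0,0,0,0.005],[0,0,0,0,0,0,0.005]]'
python3 -m pendant '[[-0.0029,-0.0018,0,0,0,0,0.005],[-0.0028,-0.0019,0,0,0,0,0.005],[-0.0027,-0.0021,0,0,0,0,0.005],[-0.0025,-0.0023,0,0,0,0,0.005],[-0.0024,-0.0025,0,0,0,0,0.005],[-0.0022,-0.0026,0,0,0,0,0.005],[-0.0020,-0.0027,0,0,0,0,0.005],[-0.0018,-0.0029,0,0,0,0,0.005],[0,0,0,0,0,0,0.005],[0,0,0,0,0,0,0.005]]'
```

```text
clock: 7.15
position: [606.5, -8.4, 201.5]
ee_rot: [-0.0, 1.0, -0.0, 0.0]
contact_force: [0.4, -2.9, 4.6]
gripper_width: 14.0
grasp_force: 58.7
clock: 8.15
position: [625.8, -27.0, 201.5]
ee_rot: [-0.0, 1.0, -0.0, 0.0]
contact_force: [-0.7, -2.8, 4.7]
gripper_width: 13.9
grasp_force: 58.7
```

```bash
cat > fit.py <<'E'
import numpy as np
from scipy.optimize import least_squares
P=np.array([[535.8,-28.4],[554.7,-9.0],[580.3,-1.8],[606.5,-8.4],[625.8,-27.0]])
s=least_squares(lambda q:np.hypot(*(P-q).T)-52,[581,-54]).x
def ang(x,y): return np.degrees(np.arctan2(y-s[1],x-s[0]))
if __name__=="__main__":
    print(s,ang(*P.T),np.hypot(*(P-s).T)); a0=ang(*P[0])
    a=np.radians(ang(*P[-1])+np.array([0]+[-5*k for k in range(1,28)]))
    for k in range(27):
        print(round(np.degrees(a[k+1]),1),"[%.4f,%.4f]"%(-.052*(np.cos(a[k+1])-np.cos(a[k])),.052*(np.sin(a[k+1])-np.sin(a[k]))))
E
python3 fit.py
```

```text
[581.18491208 -53.78139714] [150.78400769 120.6012016   90.97528795  60.84592713  30.97541169] [52.00005351 52.02714769 51.9889288  51.96465032 52.0360385 ]
26.0 [-0.0022,-0.0040]
21.0 [-0.0018,-0.0042]
16.0 [-0.0014,-0.0043]
11.0 [-0.0011,-0.0044]
6.0 [-0.0007,-0.0045]
1.0 [-0.0003,-0.0045]
-4.0 [0.0001,-0.0045]
-9.0 [0.0005,-0.0045]
-14.0 [0.0009,-0.0044]
-19.0 [0.0013,-0.0043]
-24.0 [0.0017,-0.0042]
-29.0 [0.0020,-0.0041]
-34.0 [0.0024,-0.0039]
-39.0 [0.0027,-0.0036]
-44.0 [0.0030,-0.0034]
-49.0 [0.0033,-0.0031]
-54.0 [0.0036,-0.0028]
-59.0 [0.0038,-0.0025]
-64.0 [0.0040,-0.0022]
-69.0 [0.0042,-0.0018]
-74.0 [0.0043,-0.0014]
-79.0 [0.0044,-0.0011]
-84.0 [0.0045,-0.0007]
-89.0 [0.0045,-0.0003]
-94.0 [0.0045,0.0001]
-99.0 [0.0045,0.0005]
-104.0 [0.0044,0.0009]
```

```bash
python3 -m pendant '[[-0.0022,-0.0040,0,0,0,0,0.005],[-0.0018,-0.0042,0,0,0,0,0.005],[-0.0014,-0.0043,0,0,0,0,0.005],[-0.0011,-0.0044,0,0,0,0,0.005],[-0.0007,-0.0045,0,0,0,0,0.005],[-0.0003,-0.0045,0,0,0,0,0.005],[0,0,0,0,0,0,0.005],[0,0,0,0,0,0,0.005]]'
python3 -m pendant '[[0.0000,-0.0023,0,0,0,0,0.005],[0.0001,-0.0022,0,0,0,0,0.005],[0,0,0,0,0,0,0.005],[0,0,0,0,0,0,0.005]]'
```

```text
clock: 8.95
position: [633.4, -52.9, 201.5]
ee_rot: [-0.0, 1.0, 0.0, 0.0]
contact_force: [-0.1, -3.0, 5.0]
gripper_width: 14.2
grasp_force: 58.7
clock: 9.35
position: [633.4, -55.8, 201.5]
ee_rot: [-0.001, 1.0, 0.001, 0.001]
contact_force: [-0.2, 1.8, 5.9]
gripper_width: 14.1
grasp_force: 58.9
```

```bash
python3 -m pendant '[[0.0001,-0.0010,0,0,0,0,0.005],[0.0002,-0.0010,0,0,0,0,0.005],[0,0,0,0,0,0,0.005],[0,0,0,0,0,0,0.005],[0,0,0,0,0,0,0.005]]'
```

```text
clock: 9.85
position: [633.3, -57.4, 201.6]
ee_rot: [-0.001, 1.0, 0.001, 0.001]
contact_force: [0.0, 3.3, 5.6]
gripper_width: 14.6
grasp_force: 58.9
```

```bash
python3 -m pendant '[[0.0002,-0.0010,0,0,0,0,0.005],[0.0002,-0.0010,0,0,0,0,0.005],[0,0,0,0,0,0,0.005],[0,0,0,0,0,0,0.005],[0,0,0,0,0,0,0.005]]'
```

```text
clock: 10.35
position: [633.1, -59.6, 201.6]
ee_rot: [-0.001, 1.0, 0.001, 0.001]
contact_force: [-0.1, 2.3, 5.1]
gripper_width: 14.0
grasp_force: 58.9
```

```bash
python3 -m pendant '[[0.0009,-0.0044,0,0,0,0,0.005],[0.0013,-0.0043,0,0,0,0,0.005],[0.0017,-0.0042,0,0,0,0,0.005],[0.0020,-0.0041,0,0,0,0,0.005],[0,0,0,0,0,0,0.005],[0,0,0,0,0,0,0.005]]'
python3 -m pendant '[[0.0012,-0.0020,0,0,0,0,0.005],[0.0012,-0.0019,0,0,0,0,0.005],[0,0,0,0,0,0,0.005],[0,0,0,0,0,0,0.005]]'
```

```text
clock: 10.95
position: [626.7, -79.3, 201.7]
ee_rot: [-0.0, 1.0, -0.001, 0.001]
contact_force: [1.7, -3.6, 4.6]
gripper_width: 13.7
grasp_force: 58.8
clock: 11.35
position: [625.5, -81.4, 201.9]
ee_rot: [-0.001, 1.0, 0.001, 0.002]
contact_force: [4.6, 1.5, 5.5]
gripper_width: 14.3
grasp_force: 58.9
```

```bash
cat > f.py <<'E'
import sys;from fit import *
x,y,fx,fy=map(float,sys.argv[1:]);a=np.radians(ang(x,y))
print("angle %.1f r %.2f  resist %.2f radial_out %.2f"%(np.degrees(a),np.hypot(x-s[0],y-s[1]),-(fx*np.sin(a)-fy*np.cos(a)),fx*np.cos(a)+fy*np.sin(a)))
E
python3 -c "
from bench import arm
s=arm.read_state();p=s['position'];f=s['contact_force']
import sys;sys.argv=['',p[0],p[1],f[0],f[1]];exec(open('f.py').read())"
```

```text
angle -31.9 r 52.19  resist 3.70 radial_out 3.08
```

```bash
cat > g.py <<'E'
import sys
from bench import arm
s=arm.read_state();p=s['position'];f=s['contact_force']
sys.argv=['',p[0],p[1],f[0],f[1]];exec(open('f.py').read())
E
python3 -m pendant '[[0.0006,-0.0008,0,0,0,0,0.005],[0.0006,-0.0008,0,0,0,0,0.005],[0,0,0,0,0,0,0.005],[0,0,0,0,0,0,0.005],[0,0,0,0,0,0,0.005]]'; python3 g.py
```

```text
clock: 11.85
position: [624.1, -83.4, 201.9]
ee_rot: [-0.001, 1.0, 0.0, 0.002]
contact_force: [5.1, 1.9, 5.2]
gripper_width: 14.2
grasp_force: 58.9
angle -34.6 r 52.16  resist 4.48 radial_out 3.14
```

```bash
python3 -m pendant '[[0.0006,-0.0008,0,0,0,0,0.005],[0.0006,-0.0008,0,0,0,0,0.005],[0,0,0,0,0,0,0.005],[0,0,0,0,0,0,0.005],[0,0,0,0,0,0,0.005]]'; python3 g.py
```

```text
clock: 12.35
position: [622.9, -85.2, 201.8]
ee_rot: [-0.0, 1.0, 0.0, 0.002]
contact_force: [5.2, 1.7, 5.8]
gripper_width: 14.5
grasp_force: 59.0
angle -37.0 r 52.20  resist 4.49 radial_out 3.18
```

```bash
python3 -m pendant '[[0.0030,-0.0034,0,0,0,0,0.005],[0.0033,-0.0031,0,0,0,0,0.005],[0.0036,-0.0028,0,0,0,0,0.005],[0.0038,-0.0025,0,0,0,0,0.005],[0,0,0,0,0,0,0.005],[0,0,0,0,0,0,0.005]]'; python3 g.py
python3 -m pendant '[[0.0020,-0.0012,0,0,0,0,0.005],[0.0020,-0.0011,0,0,0,0,0.005],[0,0,0,0,0,0,0.005],[0,0,0,0,0,0,0.005]]'; python3 g.py
```

```text
clock: 12.95
position: [607.7, -98.9, 201.8]
ee_rot: [-0.0, 1.0, -0.001, -0.0]
contact_force: [3.2, -3.6, 5.3]
gripper_width: 14.0
grasp_force: 59.0
angle -59.6 r 52.30  resist 0.93 radial_out 4.69
clock: 13.35
position: [605.8, -99.9, 202.0]
ee_rot: [-0.0, 1.0, -0.0, 0.003]
contact_force: [5.9, -0.4, 3.6]
gripper_width: 14.4
grasp_force: 58.8
angle -61.9 r 52.26  resist 5.00 radial_out 3.12
```

```bash
python3 -m pendant '[[0.0009,-0.0005,0,0,0,0,0.005],[0.0009,-0.0004,0,0,0,0,0.005],[0,0,0,0,0,0,0.005],[0,0,0,0,0,0,0.005],[0,0,0,0,0,0,0.005]]'; python3 g.py
```

```text
clock: 13.85
position: [604.8, -100.4, 202.1]
ee_rot: [-0.001, 1.0, 0.0, 0.004]
contact_force: [7.7, 0.2, 2.8]
gripper_width: 13.9
grasp_force: 58.8
angle -63.1 r 52.24  resist 6.91 radial_out 3.33
```

```bash
python3 -m pendant '[[0.0009,-0.0004,0,0,0,0,0.005],[0.0009,-0.0004,0,0,0,0,0.005],[0,0,0,0,0,0,0.005],[0,0,0,0,0,0,0.005],[0,0,0,0,0,0,0.005]]'; python3 g.py
```

```text
clock: 14.35
position: [603.7, -100.9, 202.1]
ee_rot: [-0.001, 1.0, 0.0, 0.004]
contact_force: [9.7, 0.6, 2.2]
gripper_width: 14.2
grasp_force: 58.7
angle -64.5 r 52.22  resist 9.00 radial_out 3.63
```

The touch is confirmed. Resistance climbs about 1.7 N/mm past click 7 (knob near -59°), where earlier clicks levelled off at about 4.5 N. Now back 120°, to a knob angle of +60.9°.

```bash
python3 plan.py 581.2 -53.8 52 -67 60.9 32
```

```text
[-0.0033,0.0015,0,0,0,0,0.005],[-0.0032,0.0018,0,0,0,0,0.005],[-0.0030,0.0020,0,0,0,0,0.005],[-0.0029,0.0022,0,0,0,0,0.005],[-0.0027,0.0024,0,0,0,0,0.005],[-0.0026,0.0026,0,0,0,0,0.005],[-0.0024,0.0027,0,0,0,0,0.005],[-0.0022,0.0029,0,0,0,0,0.005],[-0.0020,0.0030,0,0,0,0,0.005],[-0.0018,0.0032,0,0,0,0,0.005],[-0.0015,0.0033,0,0,0,0,0.005],[-0.0013,0.0034,0,0,0,0,0.005],[-0.0011,0.0035,0,0,0,0,0.005],[-0.0008,0.0035,0,0,0,0,0.005],[-0.0006,0.0036,0,0,0,0,0.005],[-0.0003,0.0036,0,0,0,0,0.005],[-0.0001,0.0036,0,0,0,0,0.005],[0.0002,0.0036,0,0,0,0,0.005],[0.0004,0.0036,0,0,0,0,0.005],[0.0007,0.0036,0,0,0,0,0.005],[0.0009,0.0035,0,0,0,0,0.005],[0.0012,0.0034,0,0,0,0,0.005],[0.0014,0.0033,0,0,0,0,0.005],[0.0016,0.0032,0,0,0,0,0.005],[0.0019,0.0031,0,0,0,0,0.005],[0.0021,0.0030,0,0,0,0,0.005],[0.0023,0.0028,0,0,0,0,0.005],[0.0025,0.0027,0,0,0,0,0.005],[0.0026,0.0025,0,0,0,0,0.005],[0.0028,0.0023,0,0,0,0,0.005],[0.0030,0.0021,0,0,0,0,0.005],[0.0031,0.0019,0,0,0,0,0.005]
```

```bash
python3 -m pendant '[[-0.0033,0.0015,0,0,0,0,0.005],[-0.0032,0.0018,0,0,0,0,0.005],[-0.0030,0.0020,0,0,0,0,0.005],[-0.0029,0.0022,0,0,0,0,0.005],[-0.0027,0.0024,0,0,0,0,0.005],[-0.0026,0.0026,0,0,0,0,0.005],[-0.0024,0.0027,0,0,0,0,0.005],[-0.0022,0.0029,0,0,0,0,0.005],[-0.0020,0.0030,0,0,0,0,0.005],[-0.0018,0.0032,0,0,0,0,0.005],[0,0,0,0,0,0,0.005],[0,0,0,0,0,0,0.005]]'; python3 g.py
python3 -m pendant '[[-0.0015,0.0033,0,0,0,0,0.005],[-0.0013,0.0034,0,0,0,0,0.005],[-0.0011,0.0035,0,0,0,0,0.005],[-0.0008,0.0035,0,0,0,0,0.005],[-0.0006,0.0036,0,0,0,0,0.005],[-0.0003,0.0036,0,0,0,0,0.005],[-0.0001,0.0036,0,0,0,0,0.005],[0.0002,0.0036,0,0,0,0,0.005],[0.0004,0.0036,0,0,0,0,0.005],[0.0007,0.0036,0,0,0,0,0.005],[0.0009,0.0035,0,0,0,0,0.005],[0,0,0,0,0,0,0.005]]'; python3 g.py
```

```text
clock: 15.55
position: [626.9, -78.5, 201.9]
ee_rot: [-0.0, 1.0, -0.001, 0.001]
contact_force: [3.6, -4.5, 4.8]
gripper_width: 13.6
grasp_force: 59.1
angle -28.5 r 51.98  resist -2.29 radial_out 5.28
clock: 16.75
position: [630.4, -37.9, 201.8]
ee_rot: [-0.0, 1.0, 0.0, 0.001]
contact_force: [3.9, 2.0, 6.4]
gripper_width: 14.3
grasp_force: 59.3
angle 17.9 r 51.75  resist 0.75 radial_out 4.33
```

```bash
python3 -m pendant '[[0.0012,0.0034,0,0,0,0,0.005],[0.0014,0.0033,0,0,0,0,0.005],[0.0016,0.0032,0,0,0,0,0.005],[0.0019,0.0031,0,0,0,0,0.005],[0.0021,0.0030,0,0,0,0,0.005],[0.0023,0.0028,0,0,0,0,0.005],[0.0025,0.0027,0,0,0,0,0.005],[0.0026,0.0025,0,0,0,0,0.005],[0.0028,0.0023,0,0,0,0,0.005],[0.0030,0.0021,0,0,0,0,0.005],[0,0,0,0,0,0,0.005],[0,0,0,0,0,0,0.005]]'; python3 g.py
```

```text
clock: 17.95
position: [607.3, -9.1, 201.6]
ee_rot: [-0.001, 1.0, 0.0, -0.001]
contact_force: [-0.6, 3.0, 7.9]
gripper_width: 14.1
grasp_force: 59.5
angle 59.7 r 51.73  resist 2.04 radial_out 2.30
```

```bash
python3 -m pendant '[[0.0008,0.0005,0,0,0,0,0.005],[0,0,0,0,0,0,0.005],[0,0,0,0,0,0,0.016],[0,0,0,0,0,0,0.022],[0,0,0,0,0,0,0.03],[0,0,0,0,0,0,0.04],[0,0,0,0,0,0,0.045],[0,0,0,0,0,0,0.045],[0,0,0,0,0,0,0.045]]'
python3 -m pendant '[[0,0,-0.01,0,0,0,0.045],[0,0,-0.02,0,0,0,0.045],[0,0,-0.03,0,0,0,0.045],[0.02,0,-0.03,0,0,0,0.06],[0.03,0,-0.03,0,0,0,0.085],[0.03,0,0,0,0,0,0.085],[0,0,0,0,0,0,0.085],[0,0,0,0,0,0,0.085]]'
python3 - <<'E'
from h import *
import cv2
w=snap("wrist","w2");t=snap("top","t2")
i=cv2.imread("pics/w2.png");j=cv2.imread("pics/t2.png")[150:230,290:410]
cv2.imwrite("pics/after.png",np.vstack([i[:340],cv2.resize(j,(390,260),interpolation=cv2.INTER_CUBIC) if 0 else cv2.copyMakeBorder(cv2.resize(j,(385,256),interpolation=cv2.INTER_CUBIC),0,0,0,255,cv2.BORDER_CONSTANT)]))
print(w)
E
```

```text
clock: 18.85
position: [607.5, -9.4, 201.2]
ee_rot: [-0.0, 1.0, -0.0, -0.0]
contact_force: [-0.1, 0.7, 0.7]
gripper_width: 45.0
grasp_force: 0.0
clock: 19.65
position: [527.3, -9.5, 322.6]
ee_rot: [-0.0, 1.0, 0.0, 0.001]
contact_force: [0.3, 0.6, 1.1]
gripper_width: 84.9
grasp_force: 0.0
(302.0253092808454, 311.55538084726044, 198.949526140897, [453.6592487023778, -9.330797312817952, 439.432358380033], [0.6987828633226463, 0.699695990154705, 0.10573698748094332, 0.1046313565165136])
```

View pics/after.png

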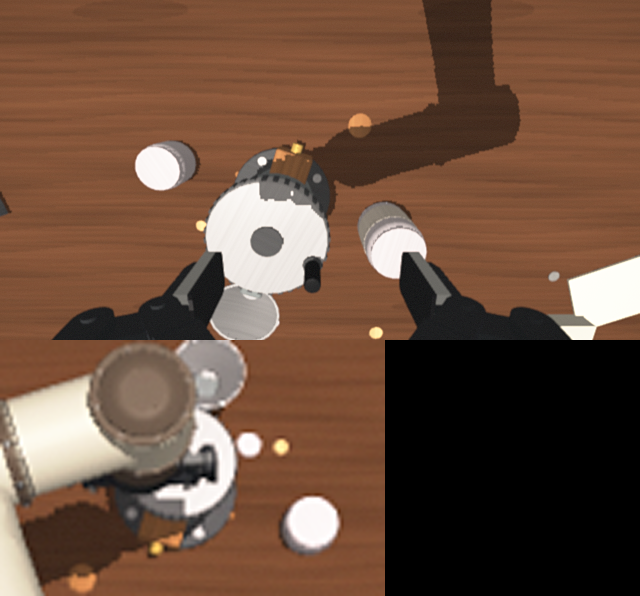

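The knob stands free of the gripper, with its top near (312,283) and its foot near (312,265). The hub is at (267,241). The tins haven't moved. I'll check the angle, then hand in.

Run:
```python
from h import *
W=(302.025,311.555,198.95,[453.659,-9.331,439.432],[0.69878,0.6997,0.10574,0.10463])
c=atz(W,267,241,165)
for p in (atz(W,312.5,282,205),atz(W,312,265.5,169)): print(p,np.degrees(np.arctan2(p[1]-c[1],p[0]-c[0])))
```

```text
[602.91871932  -7.94711799 205.        ] 64.9682170912378
[606.88449605  -8.28338567 169.        ] 60.78772282193349
```

```bash
python3 -c "
from bench import arm
print(arm.job_done())"
```

```text
the job is handed in; nothing more can be done
None
```

I found the burr touch 7 clicks clockwise of the start, pressing only to about 9 N (20 N is forcing), then turned the ring back four clicks, let go and handed the job in; in the last picture the knob was on the fourth click and the tins looked unmoved (tray and brush not checked).

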